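Find the empty compartment by its rocking flap

ROBOT

A 7-joint arm with a two-finger parallel gripper is mounted at the origin on the work surface. World frame = base frame: x ahead of the robot, y to its left, z up, the work surface at z = 0. Lengths are in mm, angles in rad, forces in N, time in s.
With the tool pointing down it reaches from about 425 to 875 mm from the base axis. Payload 4.7 kg.
Tool frame: the origin (TCP) lies between the finger pads; the fingertips stand 25 mm ahead of it and the grasp point (between the pads) lies 6 mm ahead of it; z points along the fingers, y is the line along which they close (so a half turn about z gives the same grasp; the last joint's range is limited). The gripper opens to 85 mm and grips with 20 to 120 N. Pads are 22 mm wide; open, the fingers measure 114 mm over their backs; the gripper's body (76 mm by 85 mm) begins 54 mm behind the grasp point. The pads swing forward as they close: fully open they stand 13 mm farther back than shut.
Start: joints at [-1.186, 0.321, -0.07, 1.45, 0.023, 1.371, -0.057], TCP at [235.561, 605.833, 256.349] pointing down, gripper open.
Joint ranges: [-2.86, 2.86], [-0.3, 2.09], [-1.38, 1.24], [0.06, 2.45], [-1.56, 4.7], [0.09, 2.05], [-2.69, 2.69]. Speed limits (rad/s): [2.57, 2.57, 3.14, 3.14, 3.14, 3.14, 3.14].

INTERFACE

Orientations are given as a unit quaternion [x, y, z, w].
In Python, from bench import readout, get_image, env gives the robot as it stands.
- The arm moves only by the shell command python3 -m creep 'ROWS' [FORCE]. ROWS is JSON, a list that holds one entry, the list of rows, each a list of 7 numbers: the shift along the tool's x, y, z in m, then the turn, a rotation vector about the tool's x, y, z in rad, then the finger opening in m, from 0 to 0.0854. A call has 1 to 12 rows; each row shifts and turns the commanded pose from where the row before left it, along the tool's axes as they then stand; what a row does not reach is not made up. A row lasts 1/12 s, in which the tool goes at most 41.7 mm and 7.16 degrees, less where a joint would pass 70% of its speed; a pose out of reach is approached as far as the arm can. A call is refused whole if a number of a shift passes 0.0417 or a number of a turn 0.125, either way. A call with a gripper value outside its range is refused whole. The fingers move at their own pace and stop on an object; FORCE is the grip in N (left out, the last holds). Time passes only in rows, so rows that do not move let the fingers close. It gives the time, the measured TCP pose, the force, the opening and the grip force at its end, in the units of the state.
- readout.observe(): the state, without advancing time (a new reading comes with each control period).
- get_image(name): name is "scene" or "top" or "wrist"; returns a dict with "color" (420x560x3 uint8, red, green, blue), "mtx" (3x3 intrinsics, pixels), "extrinsics" (4x4, takes a point from camera to world coordinates). Camera axes: x right, y up, looking along -z (the intrinsics and any distortion apply to the point x, -y, -z); pixel columns grow to the right and rows downward; lengths in mm; the calibration is good to about 2 mm. The wrist camera is an equidistant fisheye: a pixel r from the principal point sees the ray r / f radians off the axis. A picture is of the moment at which its call begins. There is no depth.
- env.hand_in(): hands the job in; it is judged then, once.
The state is a dict: "clock": time; "joint_positions": joint angles; "joint_vel": joint speeds; "effort": joint torques, N m; "ee_pos": TCP position; "tool_rot": TCP orientation; "wrist_force": force on the tool from outside, world axes, zero at the start; "torque": the same for the moment, N m; "opening": opening from 0.0 (shut) to 1.0 (fully open); "gripper_force": force on a finger pad.
Only numpy, scipy, OpenCV 4.12 (cv2) and the standard library are available. Lean on these libraries where they do the work, as an engineer would, in place of code of your own. Each camera call takes 0.05 s, during which the arm holds its last target. There are 200 camera calls.

TASK

Three of the four compartments in the box are full, so their blue flaps are held from below; the flap over the empty one rocks. Press the flaps on their white dots, without forcing those that are held, to find the one that rocks, then push its dotted end down until it stands wide open, at least 45 degrees, and leave it so. Use the fingertips only, grasp and lift nothing, and leave everything else on the bench as it is.

Things in the scene. Friction and masses are not known exactly. Their poses are not given: they have to be found in the camera images.
- box: plywood box fixed to the bench, 194 (x) x 336 (y) x 70 mm high; origin at the centre of its underside, x points away from the robot, y to the robot's left. In its top four identical blue flaps lie in a row along y, each over its own compartment, 124 x 74 mm, floor 64 mm below the top; the back 62 mm of the top is a fixed ledge at the same height.
- flap_a (a joint): leftmost blue flap, 120 (box x) x 70 x 8 mm, pivoted across its middle (axis along box y, 66 mm above the bench). Angle, rad: 0 level, grows as the front, dotted end goes down; stops at -0.12 and 0.95. Over an empty compartment it swings with slight friction (1.5 to 3 N at the dot) and stays where left; over a full one it gives at most 0.04 rad, then is solid.
- flap_a_dot (a point): centre of the white dot, 22 mm across, on the top face of flap_a, 40 mm in front of its pivot and 20 mm from its front end; 70 mm above the bench when level; the point moves with the flap
- flap_b (a joint): second from left blue flap, 120 (box x) x 70 x 8 mm, pivoted across its middle (axis along box y, 66 mm above the bench). Angle, rad: 0 level, grows as the front, dotted end goes down; stops at -0.12 and 0.95. Over an empty compartment it swings with slight friction (1.5 to 3 N at the dot) and stays where left; over a full one it gives at most 0.04 rad, then is solid.
- flap_b_dot (a point): centre of the white dot, 22 mm across, on the top face of flap_b, 40 mm in front of its pivot and 20 mm from its front end; 70 mm above the bench when level; the point moves with the flap
- flap_c (a joint): third from left blue flap, 120 (box x) x 70 x 8 mm, pivoted across its middle (axis along box y, 66 mm above the bench). Angle, rad: 0 level, grows as the front, dotted end goes down; stops at -0.12 and 0.95. Over an empty compartment it swings with slight friction (1.5 to 3 N at the dot) and stays where left; over a full one it gives at most 0.04 rad, then is solid.
- flap_c_dot (a point): centre of the white dot, 22 mm across, on the top face of flap_c, 40 mm in front of its pivot and 20 mm from its front end; 70 mm above the bench when level; the point moves with the flap
- flap_d (a joint): rightmost blue flap, 120 (box x) x 70 x 8 mm, pivoted across its middle (axis along box y, 66 mm above the bench). Angle, rad: 0 level, grows as the front, dotted end goes down; stops at -0.12 and 0.95. Over an empty compartment it swings with slight friction (1.5 to 3 N at the dot) and stays where left; over a full one it gives at most 0.04 rad, then is solid.
- flap_d_dot (a point): centre of the white dot, 22 mm across, on the top face of flap_d, 40 mm in front of its pivot and 20 mm from its front end; 70 mm above the bench when level; the point moves with the flap
- nazar: blue glass eye disc, 44 mm across, 7 mm thick, lying loose on the box's ledge; origin at the centre of its underside; a bystander
- key: loose brass key, 67 mm long along its x, 5 mm thick, lying on the box's ledge; origin on its underside; a bystander
- beads: loop of olive-pit beads on a stiff wire, 87 mm across, 13 mm high, lying loose in the tray; origin at the centre, on its underside; a bystander
- wedge: loose steel doorstop wedge, 110 (x) x 40 x up to 30 mm high, standing on the bench; origin at the centre of its underside; a bystander
- case: loose red-brown glasses case, 60 x 155 (y) x 45 mm high; origin at the centre of its underside; a bystander
- tray: grey silicone catch-all tray, 170 x 220 x 22 mm, stuck to the bench; origin at the centre of its underside; a bystander
- carousel_base: foot of the small turntable carousel (disc 170 mm across with five small jars and a post, 135 mm high overall), standing on the bench; origin at the centre of its underside; a bystander
- carousel (a joint): angle of the carousel's turntable, rad; turns freely with slight friction; a bystander

How it is judged:
By the outcome, as a careful person would: the job done as asked, in the order asked, and still so for the second after the job is handed in, with the robot touching nothing.
It also fails if it takes over 42 s, if anything falls off the work surface, if the arm or the gripper's body presses on something with over 40 N, if the wrist force passes 120 N, or if a joint passes its speed limit or range.

## Working session

There is one attempt and no reset: what is moved stays moved. The work goes in short steps, Python scripts to look and compute and a shell command to move; the robot and the scene stay as the last step left them, time stands still between calls to the robot, and variables do not carry over. Pictures are saved under pics/ and viewed, at most 10 in all, crops included, and the job is handed in when it is done.

```bash
mkdir -p pics
python3 - <<'E'
from bench import readout,get_image
import cv2,numpy as np,pickle
d={}
for n in("scene","top"):
    r=get_image(n);d[n]=r
    cv2.imwrite(f"pics/{n}0.png",r["color"][:,:,::-1])
    print(n,r["mtx"].tolist(),r["extrinsics"].round(3).tolist() if hasattr(r["extrinsics"],'round') else r["extrinsics"],[k for k in r])
pickle.dump(d,open("im0.pkl","wb"))
print(readout.observe())
E
```

```text
scene [[506.5392740872714, 0.0, 281.1555882776935], [0.0, 506.5392740872714, 209.96493888723006], [0.0, 0.0, 1.0]] [[-0.822, -0.496, 0.281, 922.491], [0.57, -0.703, 0.425, 657.669], [-0.013, 0.51, 0.86, 1350.743], [0.0, 0.0, 0.0, 1.0]] ['color', 'mtx', 'extrinsics']
top [[396.48080974154567, 0.0, 284.40376988662587], [0.0, 396.48080974154567, 204.6456390268873], [0.0, 0.0, 1.0]] [[-0.025, 0.996, -0.083, 401.551], [-0.999, -0.023, 0.023, 28.748], [0.021, 0.083, 0.996, 1295.281], [0.0, 0.0, 0.0, 1.0]] ['color', 'mtx', 'extrinsics']
{'clock': 0.1, 'joint_positions': array([-1.18592829,  0.32175029, -0.07010742,  1.45153858,  0.02259072,
        1.37081042, -0.05691235]), 'joint_vel': array([-0.0006044 ,  0.00070273,  0.00056104, -0.00422487,  0.00144976,
       -0.00079432,  0.00092761]), 'effort': array([-4.72716583e-04, -4.94880331e+01, -3.84200597e-01, -3.15212131e+01,
        1.32264014e-02,  7.42022996e-03, -1.68478283e-05]), 'ee_pos': array([235.38396788, 605.41538544, 255.33933851]), 'tool_rot': array([ 1.84306780e-01,  9.82868390e-01, -8.51232442e-04, -1.20487732e-04]), 'wrist_force': array([-0.63826479,  0.00165369,  0.81120142]), 'torque': array([-0.01961476, -0.01488972,  0.01369579]), 'gripper_force': 0.0, 'opening': 0.9999140603427689}
```

View pics/top0.png

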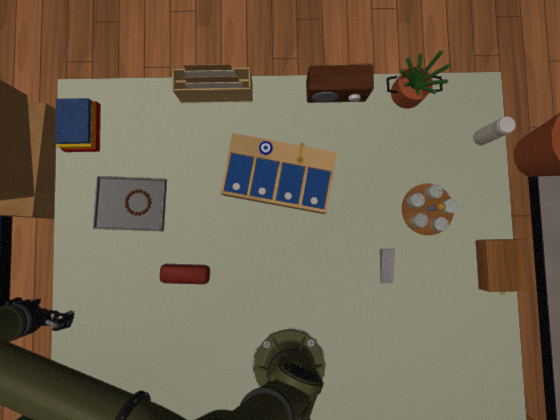

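View pics/scene0.png

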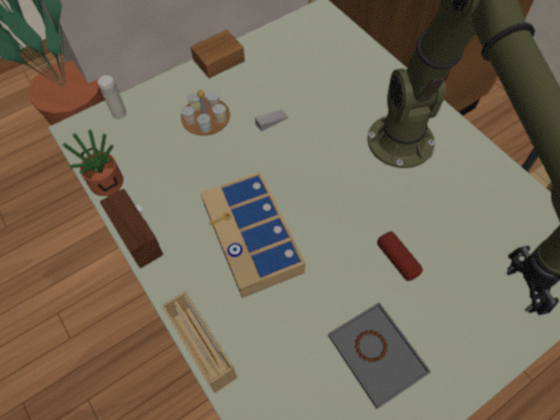

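The top view shows the box with flaps a to d running left to right, and their white dots near (236,187), (262,191), (288,196) and (314,201). In the scene view the same dots are near (289,254), (278,230), (267,208) and (257,186). The path from the arm on the left passes over the case and the tray. I'll refine the dot positions with centroids from both cameras.

```bash
cat > h.py <<'E'
import numpy as np,cv2
def ray(r,px):
    K,E=np.array(r["mtx"]),np.array(r["extrinsics"])
    v=np.linalg.inv(K)@[px[0],px[1],1]; return E[:3,3],E[:3,:3]@(v*[1,-1,-1])
def at(r,px,z):
    o,d=ray(r,px); return o+d*(z-o[2])/d[2]
def cent(img,p,w=6):
    x,y=p;c=img[y-w:y+w+1,x-w:x+w+1].astype(float)
    m=np.clip(c[:,:,0]-60,0,None); yy,xx=np.mgrid[y-w:y+w+1,x-w:x+w+1]
    return (m*xx).sum()/m.sum(),(m*yy).sum()/m.sum()
E
python3 - <<'E'
import pickle,numpy as np
from h import *
from scipy.spatial.transform import Rotation as R
d=pickle.load(open("im0.pkl","rb"))
P={"top":[(236,187),(262,191),(288,196),(314,201)],"scene":[(289,254),(278,230),(267,208),(257,186)]}
for n in P:
    q=[at(d[n],cent(d[n]["color"],p,5),70) for p in P[n]]
    print(n,np.round(q,1).tolist()); v=q[0]-q[3]; print(np.degrees(np.arctan2(-v[0],v[1])),np.linalg.norm(v))
print(R.from_quat([1.84306780e-01,9.82868390e-01,-8.5e-4,-1.2e-4]).as_matrix().round(3))
E
```

```text
top [[564.6, 150.8, 70.0], [548.5, 70.4, 70.0], [531.8, -9.9, 70.0], [514.6, -90.3, 70.0]]
-11.707659133624142 246.22786960488475
scene [[567.0, 151.1, 70.0], [549.9, 70.4, 70.0], [533.3, -9.9, 70.0], [515.8, -90.4, 70.0]]
-11.956839698548615 246.78234836047278
[[-0.932  0.362 -0.001]
 [ 0.362  0.932 -0.002]
 [-0.    -0.002 -1.   ]]
```

```bash
python3 -m creep '[[[0,0,0,0,0,-0.081,0],[-0.01,-0.009,0,0,0,-0.081,0],[-0.021,-0.019,0,0,0,0,0],[-0.021,-0.019,0,0,0,0,0],[-0.021,-0.019,0,0,0,0,0],[-0.021,-0.019,0,0,0,0,0],[-0.021,-0.019,0,0,0,0,0],[-0.021,-0.019,0,0,0,0,0],[-0.021,-0.019,0,0,0,0,0],[-0.021,-0.019,0,0,0,0,0],[-0.021,-0.019,0,0,0,0,0],[-0.021,-0.019,0,0,0,0,0]]]' 20; python3 -m creep '[[[-0.021,-0.019,0.005,0,0,0,0],[-0.021,-0.019,0.01,0,0,0,0],[-0.021,-0.019,0.01,0,0,0,0],[-0.021,-0.019,0.01,0,0,0,0],[-0.021,-0.019,0.01,0,0,0,0],[-0.021,-0.019,0.01,0,0,0,0],[-0.021,-0.019,0.01,0,0,0,0],[-0.021,-0.015,0.01,0,0,0,0],[-0.018,-0.01,0.005,0,0,0,0],[0,0,0,0,0,0,0],[0,0,0,0,0,0,0]]]'; python3 -c "
from bench import readout
from scipy.spatial.transform import Rotation as R
s=readout.observe();print(s['clock'],s['ee_pos'],s['wrist_force']);print(R.from_quat(s['tool_rot']).as_matrix().round(3))"
```

```text
clock: 1.1
ee_pos: [409.1, 363.5, 256.0]
tool_rot: [0.104, 0.995, -0.0, -0.0]
wrist_force: [0.4, -0.1, 0.2]
opening: -0.001
gripper_force: 0.0
clock: 2.02
ee_pos: [557.9, 170.5, 175.4]
tool_rot: [0.106, 0.994, -0.001, -0.001]
wrist_force: [-0.6, 0.9, 0.2]
opening: 0.001
gripper_force: 0.0
2.0167 [557.92078754 170.4538731  175.42930471] [-0.59441083  0.8658345   0.24897134]
[[-0.978  0.21  -0.002]
 [ 0.21   0.978 -0.001]
 [ 0.001 -0.001 -1.   ]]
```

```bash
python3 -m creep '[[[-0.004,-0.006,0.015,0,0,0,0],[-0.004,-0.006,0.015,0,0,0,0],[-0.004,-0.005,0.015,0,0,0,0],[0,0,0.015,0,0,0,0],[0,0,0.01,0,0,0,0],[0,0,0.002,0,0,0,0],[0,0,0,0,0,0,0],[0,0,0,0,0,0,0]]]'; python3 -m creep '[[[0,0,0.001,0,0,0,0],[0,0,0.001,0,0,0,0],[0,0,0,0,0,0,0]]]'
```

```text
clock: 2.68
ee_pos: [566.2, 153.8, 105.1]
tool_rot: [0.104, 0.995, 0.0, 0.0]
wrist_force: [1.0, 0.5, -0.3]
opening: 0.0
gripper_force: 0.0
clock: 2.93
ee_pos: [566.3, 152.9, 102.8]
tool_rot: [0.104, 0.995, 0.0, 0.0]
wrist_force: [-0.1, 0.1, 0.1]
opening: -0.006
gripper_force: 0.0
```

```bash
python3 -m creep '[[[0,-0.001,0.002,0,0,0,0],[0,0,0.002,0,0,0,0],[0,0,0.001,0,0,0,0],[0,0,0,0,0,0,0]]]'; python3 -m creep '[[[0,0,0.001,0,0,0,0],[0,0,0,0,0,0,0]]]'; python3 -m creep '[[[0,0,0.001,0,0,0,0],[0,0,0,0,0,0,0]]]'; python3 -m creep '[[[0,0,0.001,0,0,0,0],[0,0,0,0,0,0,0]]]'
```

```text
clock: 3.27
ee_pos: [565.6, 151.6, 96.9]
tool_rot: [0.104, 0.995, -0.0, -0.0]
wrist_force: [0.5, -0.3, 0.1]
opening: 0.001
gripper_force: 0.0
clock: 3.43
ee_pos: [565.8, 151.7, 96.2]
tool_rot: [0.104, 0.995, -0.0, -0.0]
wrist_force: [-0.8, 0.9, -0.6]
opening: -0.004
gripper_force: 0.0
clock: 3.6
ee_pos: [565.8, 151.7, 95.2]
tool_rot: [0.104, 0.995, -0.0, -0.0]
wrist_force: [-0.5, 0.5, -0.7]
opening: -0.0
gripper_force: 0.0
clock: 3.77
ee_pos: [565.8, 151.8, 94.5]
tool_rot: [0.104, 0.995, 0.0, -0.0]
wrist_force: [-0.5, -0.1, 1.7]
opening: -0.003
gripper_force: 0.7
```

```bash
python3 -m creep '[[[0,0,0.001,0,0,0,0],[0,0,0,0,0,0,0]]]'; python3 -m creep '[[[0,0,0.001,0,0,0,0],[0,0,0,0,0,0,0]]]'
```

```text
clock: 3.93
ee_pos: [565.8, 151.8, 94.4]
tool_rot: [0.104, 0.995, 0.0, -0.0]
wrist_force: [-3.9, -0.4, 8.4]
opening: -0.001
gripper_force: 3.9
clock: 4.1
ee_pos: [565.9, 151.8, 94.3]
tool_rot: [0.104, 0.995, 0.0, -0.0]
wrist_force: [-6.0, -1.6, 12.9]
opening: 0.002
gripper_force: 6.6
```

Flap a is held: 13 N with no travel. Next is b.

```bash
python3 -m creep '[[[0,0,-0.01,0,0,0,0],[0,0,-0.006,0,0,0,0],[0,-0.015,0,0,0,0,0],[0,-0.022,0,0,0,0,0],[0,-0.022,0,0,0,0,0],[0,-0.015,0,0,0,0,0],[0,-0.008,0,0,0,0,0],[0,0,0.006,0,0,0,0],[0,0,0.004,0,0,0,0],[0,0,0,0,0,0,0]]]'; python3 -m creep '[[[0,0,0.001,0,0,0,0],[0,0,0,0,0,0,0],[0,0,0,0,0,0,0]]]'; python3 -m creep '[[[0,0,0.001,0,0,0,0],[0,0,0,0,0,0,0]]]'
```

```text
clock: 4.93
ee_pos: [548.1, 72.8, 97.0]
tool_rot: [0.103, 0.995, 0.0, -0.001]
wrist_force: [-0.2, 0.5, -0.6]
opening: -0.003
gripper_force: 0.0
clock: 5.18
ee_pos: [549.0, 72.4, 97.2]
tool_rot: [0.103, 0.995, 0.0, -0.0]
wrist_force: [-0.6, -0.6, -0.4]
opening: -0.005
gripper_force: 0.0
clock: 5.35
ee_pos: [548.9, 71.8, 96.3]
tool_rot: [0.104, 0.995, 0.0, 0.0]
wrist_force: [1.0, 0.3, 0.3]
opening: -0.003
gripper_force: 0.0
```

```bash
python3 -m creep '[[[0,-0.001,0.001,0,0,0,0],[0,0,0,0,0,0,0]]]'; python3 -m creep '[[[0,0,0.001,0,0,0,0],[0,0,0,0,0,0,0]]]';  python3 -m creep '[[[0,0,0.001,0,0,0,0],[0,0,0,0,0,0,0]]]';python3 -m creep '[[[0,0,0.001,0,0,0,0],[0,0,0,0,0,0,0]]]'
```

```text
clock: 5.52
ee_pos: [548.6, 70.3, 95.2]
tool_rot: [0.104, 0.995, -0.0, -0.0]
wrist_force: [-0.0, -0.1, 0.5]
opening: -0.002
gripper_force: 0.0
clock: 5.68
ee_pos: [548.6, 70.4, 94.4]
tool_rot: [0.104, 0.995, -0.0, -0.0]
wrist_force: [-0.9, 0.0, 0.2]
opening: 0.0
gripper_force: 0.4
clock: 5.85
ee_pos: [548.5, 70.4, 93.3]
tool_rot: [0.104, 0.995, -0.0, -0.0]
wrist_force: [-1.3, -0.2, 1.9]
opening: -0.002
gripper_force: 0.8
clock: 6.02
ee_pos: [548.5, 70.5, 92.2]
tool_rot: [0.104, 0.995, -0.0, -0.0]
wrist_force: [-1.0, -0.4, 1.2]
opening: -0.0
gripper_force: 0.8
```

```bash
python3 -m creep '[[[0,0,0.001,0,0,0,0],[0,0,0,0,0,0,0]]]'; python3 -m creep '[[[0,0,0.001,0,0,0,0],[0,0,0,0,0,0,0]]]';  python3 -m creep '[[[0,0,0.001,0,0,0,0],[0,0,0,0,0,0,0]]]'
```

```text
clock: 6.18
ee_pos: [548.5, 70.5, 91.2]
tool_rot: [0.104, 0.995, -0.0, -0.0]
wrist_force: [-2.0, -0.5, 0.8]
opening: -0.0
gripper_force: 0.7
clock: 6.35
ee_pos: [548.6, 70.5, 90.1]
tool_rot: [0.104, 0.995, -0.0, -0.0]
wrist_force: [-1.3, -1.3, 1.3]
opening: 0.006
gripper_force: 0.7
clock: 6.52
ee_pos: [548.7, 70.5, 89.2]
tool_rot: [0.104, 0.995, -0.0, 0.0]
wrist_force: [-1.9, -0.4, 0.7]
opening: -0.003
gripper_force: 0.7
```

b gives over 5 mm at about 1 N, so it is the one that rocks. I'll push it open.

```bash
python3 -m creep '[[[0,0,0.002,0,0,0,0],[0,0,0.002,0,0,0,0],[0,0,0.002,0,0,0,0],[0,0,0.002,0,0,0,0],[0,0,0.002,0,0,0,0],[0,0,0.002,0,0,0,0],[0,0,0,0,0,0,0]]]'; python3 -m creep '[[[0,0,0.002,0,0,0,0],[0,0,0.002,0,0,0,0],[0,0,0.002,0,0,0,0],[0,0,0.002,0,0,0,0],[0,0,0,0,0,0,0]]]'; python3 -m creep '[[[0,0,0.002,0,0,0,0],[0,0,0.002,0,0,0,0],[0,0,0,0,0,0,0]]]'
```

```text
clock: 7.1
ee_pos: [548.4, 70.8, 76.8]
tool_rot: [0.104, 0.995, 0.0, -0.0]
wrist_force: [-0.2, -0.2, 0.4]
opening: 0.0
gripper_force: 0.0
clock: 7.52
ee_pos: [548.1, 70.6, 68.7]
tool_rot: [0.104, 0.995, -0.0, -0.001]
wrist_force: [0.3, 0.2, 0.0]
opening: 0.003
gripper_force: 0.0
clock: 7.77
ee_pos: [548.2, 70.5, 64.8]
tool_rot: [0.104, 0.995, -0.0, -0.0]
wrist_force: [-0.2, 0.5, 0.4]
opening: 0.003
gripper_force: 0.0
```

```bash
python3 -m creep '[[[0,0,0.002,0,0,0,0],[0,0,0.001,0,0,0,0],[0,0,0,0,0,0,0],[0,0,0,0,0,0,0]]]'
python3 - <<'E'
from bench import get_image
import cv2
r=get_image("scene")["color"][:,:,::-1]; cv2.imwrite("pics/s1.png",cv2.resize(r[150:310,170:350],None,fx=3.3,fy=3.3,interpolation=2))
E
```

```text
clock: 8.1
ee_pos: [548.5, 70.5, 62.1]
tool_rot: [0.104, 0.995, -0.0, -0.0]
wrist_force: [0.7, -0.1, -0.6]
opening: 0.001
gripper_force: 0.0
```

View pics/s1.png

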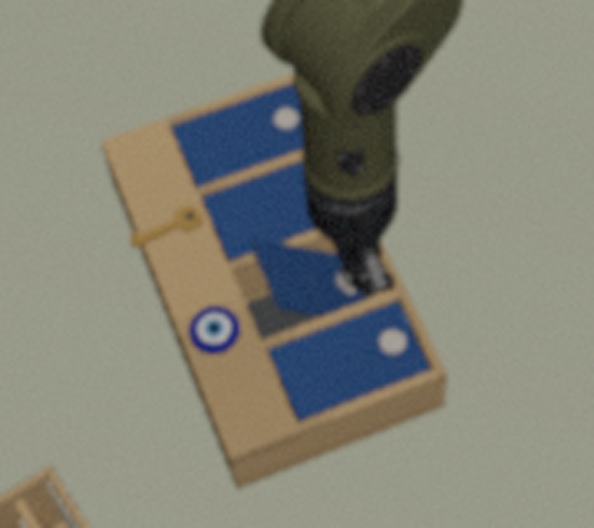

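The crop shows flap b tilted with its back edge raised near (265,245), and the fingertip inside at its dotted end near (370,280). The key and the eye disc haven't moved. I'll press gently a bit further.

```bash
for i in 1 2; do :; done; python3 -m creep '[[[0,0,0.001,0,0,0,0],[0,0,0.001,0,0,0,0],[0,0,0,0,0,0,0]]]'; python3 -m creep '[[[0,0,0.001,0,0,0,0],[0,0,0.001,0,0,0,0],[0,0,0,0,0,0,0]]]'; python3 -m creep '[[[0,0,0.001,0,0,0,0],[0,0,0,0,0,0,0]]]'
```

```text
clock: 8.4
ee_pos: [548.6, 70.6, 60.2]
tool_rot: [0.104, 0.995, 0.0, -0.0]
wrist_force: [0.5, -0.3, -0.1]
opening: -0.004
gripper_force: 0.1
clock: 8.65
ee_pos: [548.5, 70.6, 58.1]
tool_rot: [0.104, 0.995, 0.0, -0.0]
wrist_force: [-0.2, -0.0, 0.2]
opening: -0.002
gripper_force: 0.1
clock: 8.82
ee_pos: [548.5, 70.6, 57.1]
tool_rot: [0.104, 0.995, -0.0, -0.0]
wrist_force: [0.1, 0.4, 1.3]
opening: 0.004
gripper_force: 0.2
```

```bash
python3 -m creep '[[[0,0,0.001,0,0,0,0],[0,0,0,0,0,0,0]]]'; python3 -m creep '[[[0,0,0.001,0,0,0,0],[0,0,0,0,0,0,0]]]'; python3 -m creep '[[[0,0,0.001,0,0,0,0],[0,0,0,0,0,0,0]]]'
```

```text
clock: 8.98
ee_pos: [548.6, 70.5, 56.1]
tool_rot: [0.104, 0.995, 0.0, -0.0]
wrist_force: [-0.7, -0.0, 1.0]
opening: -0.003
gripper_force: 0.2
clock: 9.15
ee_pos: [548.5, 70.5, 55.1]
tool_rot: [0.104, 0.995, -0.0, -0.0]
wrist_force: [1.0, -0.3, -0.3]
opening: 0.003
gripper_force: 0.2
clock: 9.32
ee_pos: [548.7, 70.6, 54.5]
tool_rot: [0.104, 0.995, 0.0, -0.0]
wrist_force: [-2.1, 0.3, 2.6]
opening: -0.0
gripper_force: 1.3
```

That looks like the stop. I'll retract straight up, clear the view and check.

```bash
python3 -m creep '[[[0,0,-0.004,0,0,0,0],[0,0,-0.008,0,0,0,0],[0,0,-0.015,0,0,0,0],[0,0,-0.025,0,0,0,0],[0,0,-0.03,0,0,0,0],[0,0,-0.03,0,0,0,0],[0,0,-0.03,0,0,0,0],[0,0,-0.02,0,0,0,0],[0.015,0.01,-0.01,0,0,0,0],[0.015,0.02,0,0,0,0,0],[0.01,0.025,0,0,0,0,0],[0,0.025,0,0,0,0,0]]]'; python3 -m creep '[[[0,0.03,0,0,0,0,0],[0,0.03,0,0,0,0,0],[0,0.03,0,0,0,0,0],[0,0.03,0,0,0,0,0],[0,0.02,0,0,0,0,0],[0,0.01,0,0,0,0,0],[0,0,0,0,0,0,0],[0,0,0,0,0,0,0]]]'
python3 - <<'E'
from bench import get_image
import cv2,numpy as np,pickle
d={n:get_image(n) for n in("scene","top")};pickle.dump(d,open("im1.pkl","wb"))
a=cv2.resize(d["scene"]["color"][160:310,190:315],(500,600),interpolation=2)
b=cv2.resize(d["top"]["color"][125:220,215:340],None,fx=2.4,fy=2.4,interpolation=2)
c=np.zeros((600,800,3),np.uint8);c[:,:500]=a;c[:b.shape[0],500:500+b.shape[1]]=b[:,:300]
cv2.imwrite("pics/s2.png",c[:,:,::-1])
E
```

```text
clock: 10.32
ee_pos: [524.8, 158.2, 227.7]
tool_rot: [0.104, 0.995, 0.001, 0.0]
wrist_force: [0.1, 0.2, -0.2]
opening: -0.001
gripper_force: 0.0
clock: 10.98
ee_pos: [557.3, 302.8, 226.3]
tool_rot: [0.104, 0.995, -0.001, 0.0]
wrist_force: [0.6, -0.4, 0.3]
opening: 0.002
gripper_force: 0.0
```

View pics/s2.png

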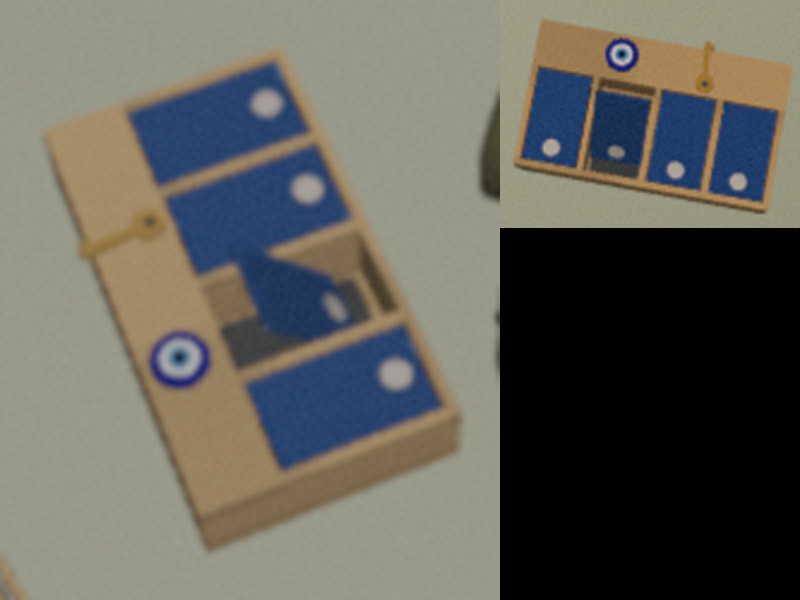

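Flap b stands tilted. Its dot is at crop pixel (336,307) in the scene view and (616,152) in the top view; the ledge items are in place. I'll compute the angle from the dot.

Run:
```python
import pickle,numpy as np
from h import *
d=pickle.load(open("im1.pkl","rb"))
bx=np.array([.978,-.209,0])
def proj(r,p):
    K,E=np.array(r["mtx"]),np.array(r["extrinsics"]);c=E[:3,:3].T@(p-E[:3,3]);u=K@(c*[1,-1,-1]);return u[:2]/u[2]
for n,m,d0 in(("scene",(190+336/4,160+307/4),(549.9,70.4,70)),("top",(215+116/2.4,125+152/2.4),(548.5,70.4,70))):
    piv=np.array(d0)+40*bx; piv[2]=66
    print(n,np.round(m,1))
    for t in(0,.6,.7,.8,.9,.95):
        f=-bx*np.cos(t)+[0,0,-np.sin(t)];u=-bx*np.sin(t)+[0,0,np.cos(t)]; u=[0,0,1]*np.cos(t)-bx*np.sin(t)
        print(t,proj(d[n],piv+40*f+4*u).round(1))
```

```text
scene [274.  236.8]Traceback (most recent call last):
  File "<stdin>", line 11, in <module>
TypeError: can't multiply sequence by non-int of type 'numpy.float64'
```

Run:
```python
import pickle,numpy as np
from h import *
d=pickle.load(open("im1.pkl","rb"))
bx=np.array([.978,-.209,0]);z=np.array([0,0,1.])
def proj(r,p):
    K,E=np.array(r["mtx"]),np.array(r["extrinsics"]);c=E[:3,:3].T@(p-E[:3,3]);u=K@(c*[1,-1,-1]);return u[:2]/u[2]
for n,m,d0 in(("scene",(190+336/4,160+307/4),(549.9,70.4,70)),("top",(215+116/2.4,125+152/2.4),(548.5,70.4,70))):
    piv=np.array(d0)+40*bx; piv[2]=66
    print(n,np.round(m,1))
    for t in(0,.6,.7,.8,.9,.95):
        print(t,proj(d[n],piv+40*(-bx*np.cos(t)-z*np.sin(t))+4*(z*np.cos(t)-bx*np.sin(t))).round(1))
```

```text
scene [274.  236.8]
0 [277.3 229.1]
0.6 [275.9 233.5]
0.7 [275.3 234.3]
0.8 [274.5 235.1]
0.9 [273.7 235.9]
0.95 [273.2 236.3]
top [263.3 188.3]
0 [261.7 190.7]
0.6 [262.2 190.1]
0.7 [262.4 189.6]
0.8 [262.6 188.9]
0.9 [262.8 188.2]
0.95 [262.9 187.8]
```

Both views give about 0.9 rad (over 50 degrees), which agrees with the force felt at the stop.

```bash
python3 -c "
from bench import env
print(env.hand_in())"
```

```text
the job is handed in; nothing more can be done
None
```

Flap a was held and flap b rocked, so I pushed b open to about 0.9 rad (over 50°), backed the arm clear and handed the job in at about 11 s; c and d were not pressed.

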